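Put the honing plates away: tip the drip tray, then slide each plate into its slot

TASK

Put the honing plates from the drip tray away in the wooden case, each fully home in the slot of its own colour. They are too flat to pick out of the lanes: lift the tray by its dowel handle, not too steeply, so that the plates slide down to the end bar, set it down flat, and take the front ones by their coloured ends at the finger gaps; tip it again for those that are left. Leave the tray flat on the bench and the other things where they are.

Things in the scene. Friction and masses are not known exactly. Their poses are not given: they have to be found in the camera images.
- tray: loose lacquered wooden drip tray, 0.55 kg, 280 mm along x, 158 mm along y. Origin: middle of the underside, z up. Two lanes along x, 58 mm wide, at y = -42 and +42 mm; lane floor 12 mm up, walls and the divider (26 mm wide) to 26 mm up, too close beside the plates for fingers. Far end wall: inner face at x = +132 mm. Plates begin to slide at a slope of 10 to 16 degrees.
- tray_end_bar (a point): middle of the end bar's inner face, 12 mm up, x = -124 mm in the tray's frame (robot side at yaw 0). The bar closes both lanes, is 24 mm high; the tray tips about its outer bottom edge at x = -140 mm. From the bar to x = -80 mm divider and walls are cut away down to the bench and each lane floor is a 34 mm wide tongue: fingers can reach down beside a plate there, to 10 mm below it.
- tray_handle (a point): middle of the tray's handle: a round dowel, 12 mm diameter, 140 mm long along the tray's y, 58 mm above the bench, over the far end wall (top 28 mm up) at x = +136 mm in the tray's frame. Pinch it from above across the tray's x; the dowel may turn in the grip as this end of the tray is lifted.
- plate_blue_mid (a point): centre of the blue honing plate (absent in some runs): flat, rigid, 100 mm along x, 50 mm along y, 5 mm thick, 0.12 kg; steel face, blue base, blue last 40 mm at its -x end. It starts flat in one of the tray's lanes (up to two in a lane, end to end), x parallel to the tray's; resting against the end bar its centre is at x = -74 mm, 14.5 mm up, in the tray's frame, with the next one at +26 mm.
- plate_red_mid (a point): centre of the red honing plate (absent in some runs): flat, rigid, 100 mm along x, 50 mm along y, 5 mm thick, 0.12 kg; steel face, red base, red last 40 mm at its -x end. It starts flat in one of the tray's lanes (up to two in a lane, end to end), x parallel to the tray's; resting against the end bar its centre is at x = -74 mm, 14.5 mm up, in the tray's frame, with the next one at +26 mm.
- plate_green_mid (a point): centre of the green honing plate (absent in some runs): flat, rigid, 100 mm along x, 50 mm along y, 5 mm thick, 0.12 kg; steel face, green base, green last 40 mm at its -x end. It starts flat in one of the tray's lanes (up to two in a lane, end to end), x parallel to the tray's; resting against the end bar its centre is at x = -74 mm, 14.5 mm up, in the tray's frame, with the next one at +26 mm.
- plate_yellow_mid (a point): centre of the yellow honing plate (absent in some runs): flat, rigid, 100 mm along x, 50 mm along y, 5 mm thick, 0.12 kg; steel face, yellow base, yellow last 40 mm at its -x end. It starts flat in one of the tray's lanes (up to two in a lane, end to end), x parallel to the tray's; resting against the end bar its centre is at x = -74 mm, 14.5 mm up, in the tray's frame, with the next one at +26 mm.
- slot_blue (a point): where the centre of the blue plate is when it is fully home in its slot: touching the back, flat on the slot's floor, 16.5 mm above the bench. x: the way in; y: across. In this frame the slot's floor begins at x = -10 mm, its roof at -2 mm, its back is at +50 mm; the plate's last 40 mm stand out towards -x.
- slot_red (a point): where the centre of the red plate is when it is fully home in its slot: touching the back, flat on the slot's floor, 16.5 mm above the bench. x: the way in; y: across. In this frame the slot's floor begins at x = -10 mm, its roof at -2 mm, its back is at +50 mm; the plate's last 40 mm stand out towards -x.
- slot_green (a point): where the centre of the green plate is when it is fully home in its slot: touching the back, flat on the slot's floor, 16.5 mm above the bench. x: the way in; y: across. In this frame the slot's floor begins at x = -10 mm, its roof at -2 mm, its back is at +50 mm; the plate's last 40 mm stand out towards -x.
- slot_yellow (a point): where the centre of the yellow plate is when it is fully home in its slot: touching the back, flat on the slot's floor, 16.5 mm above the bench. x: the way in; y: across. In this frame the slot's floor begins at x = -10 mm, its roof at -2 mm, its back is at +50 mm; the plate's last 40 mm stand out towards -x.
- case: dark wooden case fixed to the bench, 72 mm deep, 330 mm wide, 30.5 mm high. Its origin lies on the bench 45 mm in front (-x) of its front; +x is the way in (away from the robot at yaw 0). Four flat slots open to -x, 54 mm wide with eased mouth corners, 8.5 mm high (floor 14 mm, roof 22.5 mm up), 60 mm deep, at y = +126 (blue), +42 (red), -42 (green), -126 mm (yellow); colour patches on top mark them.
- glue_bottle: white glue bottle, 60 mm across, 170 mm tall; a bystander. Origin: centre of its underside.
- varnish_jar: amber varnish jar, 68 mm across, 85 mm tall; a bystander. Origin: centre of its underside.
- gouge: gouge with a wooden handle, 200 mm long, 24 mm high, lying; a bystander. Origin: centre of its underside at the joint of handle and blade.
- thumb_plane: small brass thumb plane, 90 x 34 x 40 mm; a bystander. Origin: centre of its underside.
- spool_clamp: wooden spool clamp standing upright, 38 mm across, 80 mm tall; a bystander. Origin: centre of its underside.
- rosin: cake of rosin in a wooden holder, 70 x 40 x 22 mm; a bystander. Origin: centre of its underside.
- maple_block: pale maple block, 120 x 50 x 35 mm; a bystander. Origin: centre of its underside.
Mind the look-alikes: they are no part of the job. Of the things that look like the part that bears plate_yellow_mid, the middle-sized one is meant. What is meant by the part that bears plate_red_mid is not turquoise, and is the larger of those in its own colour.

How it is judged:
On the way:
1. with the tray tipped by more than 7 degrees, one plate lies within 10 mm of the end bar and none is more than 12 mm behind the second place from it (angle between tray's own z axis and vertical above 0.12 rad and x of each of plate_blue_mid, plate_red_mid, plate_green_mid, plate_yellow_mid in the frame of tray below 0.038 m and x of any of plate_blue_mid, plate_red_mid, plate_green_mid, plate_yellow_mid in the frame of tray below -0.064 m), for 0.2 s.
At the end, for the whole second after the job is handed in: every plate present lies fully home in the slot of its own colour (centre within 6 mm of home along and across, 5 mm in height, straight within 0.08 rad), at rest and released; the tray stands flat on the bench (within 0.03 rad, within 5 mm of bench height), at rest (x of plate_blue_mid in the frame of slot_blue between -0.006 and 0.006 m and y of plate_blue_mid in the frame of slot_blue between -0.006 and 0.006 m and z of plate_blue_mid in the frame of slot_blue between -0.005 and 0.005 m and angle between the x axis of plate_blue_mid and the x axis of slot_blue, either way round below 0.08 rad and linear speed of each of plate_blue, plate_red, plate_green, plate_yellow, tray below 0.02 m/s and x of plate_red_mid in the frame of slot_red between -0.006 and 0.006 m and y of plate_red_mid in the frame of slot_red between -0.006 and 0.006 m and z of plate_red_mid in the frame of slot_red between -0.005 and 0.005 m and angle between the x axis of plate_red_mid and the x axis of slot_red, either way round below 0.08 rad and x of plate_green_mid in the frame of slot_green between -0.006 and 0.006 m and y of plate_green_mid in the frame of slot_green between -0.006 and 0.006 m and z of plate_green_mid in the frame of slot_green between -0.005 and 0.005 m and angle between the x axis of plate_green_mid and the x axis of slot_green, either way round below 0.08 rad and x of plate_yellow_mid in the frame of slot_yellow between -0.006 and 0.006 m and y of plate_yellow_mid in the frame of slot_yellow between -0.006 and 0.006 m and z of plate_yellow_mid in the frame of slot_yellow between -0.005 and 0.005 m and angle between the x axis of plate_yellow_mid and the x axis of slot_yellow, either way round below 0.08 rad and angle between tray's own z axis and vertical below 0.03 rad and height (world z) of tray below 0.005 m); the robot touches nothing.
It fails at once if the tray is tipped by more than 45 degrees (angle between tray's own z axis and vertical above 0.79 rad).
It fails at once if a bystander is moved by more than 30 mm (distance of any of glue_bottle, varnish_jar, gouge, thumb_plane, spool_clamp, rosin, maple_block from where it was at the start of the episode above 0.03 m).
Of plate_blue, plate_red, plate_green, plate_yellow only 3 to 4 are there at a start; the rules pass over those that are not, and their reading is None.
At some moment in a run one of plate_blue, plate_red, plate_green, plate_yellow may be knocked a few centimetres aside while the robot is not near it.
It also fails if it takes over 210 s, if anything falls off the work surface, if the arm or the gripper's body presses on something with over 40 N, if the wrist force passes 120 N, or if a joint passes its speed limit or range.

ROBOT

A 7-joint arm with a two-finger parallel gripper is mounted at the origin on the work surface. World frame = base frame: x ahead of the robot, y to its left, z up, the work surface at z = 0. Lengths are in m, angles in rad, forces in N, time in s.
With the tool pointing down it reaches from about 0.4 to 0.85 m from the base axis. Payload 6.9 kg.
Tool frame: the origin (TCP) lies midway between the tips of the shut fingers; the grasp point (between the pads) lies behind it (ctrl.pinch_z is the z of the grasp point in the tool frame, in m); z points along the fingers, y is the line along which they close (so a half turn about z gives the same grasp; the last joint's range is limited). The gripper opens to 85 mm and grips with 20 to 120 N. Pads are 22 mm wide; open, the fingers measure 114 mm over their backs; the gripper's body (76 mm by 85 mm) begins 54 mm behind the grasp point. The pads swing forward as they close: fully open they stand 13 mm farther back than shut.
Start: joints at [1.351, 0.507, -0.238, 1.5, 0.126, 1.149, -0.155], TCP at [0.199, -0.592, 0.231] pointing down, gripper open.
Joint ranges: [-3.08, 3.08], [-0.24, 2.05], [-1.43, 1.35], [0, 2.5], [-1.52, 4.66], [0.17, 1.96], [-2.89, 2.89]. Speed limits (rad/s): [2.39, 2.39, 3.14, 3.14, 3.14, 3.14, 3.14].

INTERFACE

Orientations are given as a unit quaternion [w, x, y, z].
In Python, from station import ctrl, get_state, vision, ticket, models gives the robot as it stands. Calls block until the motion is done:
- ctrl.movep(position, orientation): joint-space move of the TCP to a pose.
- ctrl.movel(position, frame=None, max_speed=0.15): straight line of the TCP; frame=None keeps the orientation; max_speed is the mean speed in m/s.
- ctrl.set_joints(angles): joint-space move.
- ctrl.ungrasp() and ctrl.close_gripper(force=None): open the fingers fully, or close them until they stop; force is the grip in N (None keeps the last).
- ctrl.pause(seconds).
- ctrl.ik(position, orientation): joint angles nearest the present ones, or None.
- get_state(): the state.
- vision.grab_frame(name): name is "side" or "top"; returns (picture, depth): 420x560x3 uint8, blue, green, red; 420x560 float32, m along the optical axis (not along the pixel's ray), 0 where there is no reading.
- vision.camera_info(name): a dict with "mtx" (3x3 intrinsics, pixels), "R" (3x3) and "t" (3): a world point X has camera coordinates R X + t. Camera axes: x right, y down, z forward; pixel columns grow to the right and rows downward; lengths in m; the calibration is good to about 2 mm. A picture is of the moment at which its call begins. camera_info takes no time and is no camera call.
A pose or a line that the arm cannot do raises ctrl.Unreachable and nothing moves.
- ticket.close_job(): hands the job in; it is judged then, once.
Trained networks look in the newest picture that a camera, given by its name, has taken for a name from the list of things; names that differ only in an ending like _2 or _b are one class to them, and where a whole thing is asked for, a point or a joint stands for the part that bears it (a point fixed in the world has none). Each returns a list of dicts, best first, with "p" (0 to 1); they miss things now and then, are a little off and sometimes report something else, mostly with a low value. They report only what shows in the picture. A call takes as long as a camera call. They do not tell look-alikes from the thing itself.
- models.recognise(camera, target): "point" ([column, row] in pixels, amid what is visible of it).
- models.masks_of(camera, target): "mask" (420x560 bool, what is visible of it) and "point" ([column, row] in pixels, amid what is visible of it).
The state is a dict: "time": time; "qpos": joint angles; "qd": joint speeds; "tau": joint torques, N m; "tcp_pos": TCP position; "eef_rot": TCP orientation; "contact_force": force on the tool from outside, world axes, zero at the start; "wrist_torque": the same for the moment, N m; "width": finger opening in m; "gripper_force": force on a finger pad.
Only numpy, scipy, OpenCV 4.12 (cv2) and the standard library are available. Lean on these libraries where they do the work, as an engineer would, in place of code of your own. Each camera call takes 0.05 s, during which the arm holds its last target. There are 200 camera calls.

## Working session

There is one attempt and no reset: what is moved stays moved. The work goes in short steps, each a Python script; the robot and the scene stay as the last script left them, time stands still between calls to the robot, and variables do not carry over. Pictures are saved under pics/ and viewed, at most 14 in all, crops included, and the job is handed in when it is done.

```bash
ls; mkdir -p pics
python3 - <<'E'
from station import ctrl,get_state,vision
import cv2
for n in("top","side"):
    p,d=vision.grab_frame(n); cv2.imwrite(f"pics/{n}0.png",p)
    print(n,{k:v.round(3).tolist() for k,v in vision.camera_info(n).items() if hasattr(v,'round')})
s=get_state(); print(s); print(ctrl.pinch_z)
E
```

```text
pics
top {'mtx': [[434.777, 0.0, 275.799], [0.0, 434.777, 211.689], [0.0, 0.0, 1.0]], 'R': [[0.023, -1.0, 0.017], [-0.984, -0.025, -0.178], [0.178, -0.012, -0.984]], 't': [-0.017, 0.537, 1.118]}
side {'mtx': [[422.614, 0.0, 280.153], [0.0, 422.614, 208.742], [0.0, 0.0, 1.0]], 'R': [[-0.942, -0.335, 0.004], [-0.234, 0.649, -0.723], [0.24, -0.682, -0.69]], 't': [0.518, 0.164, 1.017]}
{'time': 0.1, 'qpos': array([ 1.35148149,  0.50826632, -0.23752985,  1.50102678,  0.12568234,
        1.14891528, -0.15480837]), 'qd': array([-0.00043303, -0.00021455,  0.00035607, -0.00185798, -0.00038377,
        0.00184971, -0.00038665]), 'tau': array([-5.12603583e-03, -6.21841908e+01, -2.19481654e+00, -2.50211030e+01,
        1.25999877e-02,  7.73999520e-03, -3.34085271e-06]), 'tcp_pos': array([ 0.19924791, -0.5919106 ,  0.23051085]), 'eef_rot': array([-8.02919280e-04,  9.86841037e-01,  1.61691386e-01, -1.38865580e-04]), 'contact_force': array([-0.27654417, -0.42475214, -0.08479845]), 'wrist_torque': array([-0.01254816,  0.07175944, -0.00029398]), 'gripper_force': 0.0, 'width': 0.085336866678204}
-0.0187
```

View pics/top0.png

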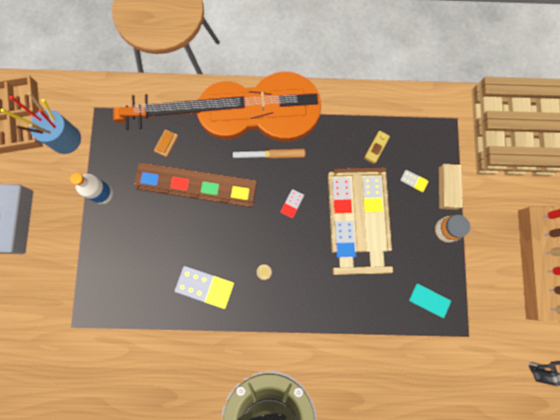

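View pics/side0.png

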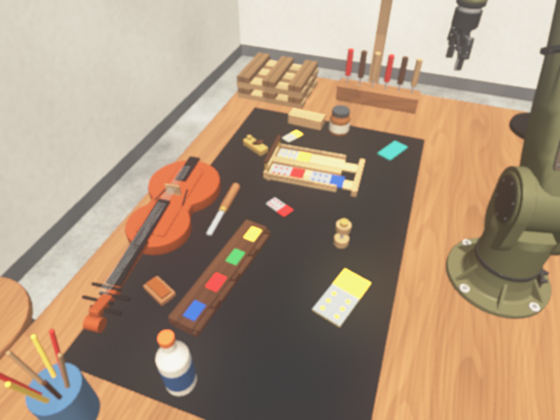

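Top view: the tray is at about (361,222), with its handle end up at row ~172 and its bar at row ~270. Blue (345,240) and red (343,200) lie in the +y lane and yellow (373,195) in the −y lane. There is no green plate. The case is at (195,185). The loose plates at (205,287), (292,204), (415,181) and (430,300) are look-alikes. The side view agrees.

```bash
cat > h.py <<'E'
import numpy as np, cv2
from station import ctrl,get_state,vision,ticket,models
def down(yaw):
    yaw=(yaw+np.pi)%(2*np.pi)-np.pi
    return [0,float(np.cos(yaw/2)),float(np.sin(yaw/2)),0]
def cam(n):
    c=vision.camera_info(n); return np.array(c["mtx"]),np.array(c["R"]),np.array(c["t"])
def cloud(n,d):
    K,R,t=cam(n); v,u=np.mgrid[:d.shape[0],:d.shape[1]]
    P=np.stack([(u-K[0,2])/K[0,0]*d,(v-K[1,2])/K[1,1]*d,d],-1)
    return (P-t)@R
def ray(n,px,z):
    K,R,t=cam(n); d=R.T@np.linalg.inv(K)@np.r_[px,1]; o=-R.T@t
    return o+d*(z-o[2])/d[2]
def ortho(n,img,x0,x1,y0,y1,z,s=0.001):
    # rows: x from x1 down to x0; cols: y from y1 down to y0
    K,R,t=cam(n)
    M=K@np.c_[R,t]@np.array([[0,-s,x1],[-s,0,y1],[0,0,z],[0,0,1]])
    return cv2.warpPerspective(img,M,(int((y1-y0)/s),int((x1-x0)/s)),flags=cv2.INTER_CUBIC|cv2.WARP_INVERSE_MAP)
RNG={"blue":(100,125),"red":(0,6),"green":(45,75),"yellow":(26,34)}
def patches(n,img,color,z,xy=None,r=.3):
    """colour blobs: (x,y,area px,angle) at height z"""
    h=cv2.cvtColor(img,cv2.COLOR_BGR2HSV); lo,hi=RNG[color]
    m=cv2.inRange(h,(lo,150,90),(hi,255,255))
    if color=="red": m|=cv2.inRange(h,(174,150,90),(180,255,255))
    k,l,st,c=cv2.connectedComponentsWithStats(m); out=[]
    for i in range(1,k):
        if st[i,4]<25: continue
        w=ray(n,c[i],z)
        if xy is None or np.hypot(*(w[:2]-xy))<r: out.append((*w[:2].round(4),int(st[i,4]),c[i].round(1).tolist()))
    return out
E
python3 - <<'E'
from h import *
p,d=vision.grab_frame("top"); P=cloud("top",d); z=P[...,2]
ps,ds=vision.grab_frame("side")
print("bench z",np.median(z[250:320,250:320]), np.std(z[285:320,250:320]))
def rect(P,box,lo,hi):
    c0,c1,r0,r1=box; Q=P[r0:r1,c0:c1].reshape(-1,3); Q=Q[(Q[:,2]>lo)&(Q[:,2]<hi)]
    return cv2.minAreaRect(Q[:,:2].astype(np.float32)*1000),len(Q)
print("case",rect(P,(130,262,155,210),.024,.037))
print("tray",rect(P,(322,398,160,280),.007,.035))
print("handle",rect(P,(322,398,160,185),.045,.065))
for c in RNG:
    for n,i in(("top",p),("side",ps)): print(c,n,patches(n,i,c,.0305,(.62,.2),.25),patches(n,i,c,.017,(.65,-.2),.25))
Q=P[130:165,360:395].reshape(-1,3);Q=Q[Q[:,2]>.02]; print("plane",Q.min(0),Q.max(0))
o=np.hstack([ortho("top",p,.5,.85,-.35,-.08,.026),ortho("top",p,.5,.85,.05,.45,.0305)])
cv2.imwrite("pics/o.png",o)
E
```

```text
bench z 0.002220086690632571 0.09617206638419823
case (((614.4489135742188, 221.32460021972656), (330.5830993652344, 72.98009490966797), 82.75870513916016), 2748)
tray (((535.97021484375, -237.03271484375), (207.251708984375, 334.44378662109375), 89.0254135131836), 5436)
handle (((657.05712890625, -226.489990234375), (12.482352256774902, 139.24636840820312), 3.0147271156311035), 177)
blue top [(np.float64(0.6244), np.float64(0.3464), 136, [149.1, 178.5])] [(np.float64(0.4427), np.float64(-0.1963), 211, [345.6, 249.8])]
blue side [(np.float64(0.6247), np.float64(0.3436), 180, [194.0, 310.1])] []
red top [(np.float64(0.6136), np.float64(0.2633), 211, [179.2, 183.2]), (np.float64(0.5452), np.float64(-0.0373), 144, [288.1, 210.4])] [(np.float64(0.5641), np.float64(-0.1876), 219, [342.2, 206.0]), (np.float64(0.5477), np.float64(-0.0379), 144, [288.1, 210.4])]
red side [(np.float64(0.5409), np.float64(-0.0151), 105, [285.1, 210.7]), (np.float64(0.6139), np.float64(0.2598), 273, [215.6, 281.6])] [(np.float64(0.5651), np.float64(-0.1985), 85, [297.4, 172.4]), (np.float64(0.5453), np.float64(-0.0284), 105, [285.1, 210.7])]
green top [] []
green side [] []
yellow top [(np.float64(0.5914), np.float64(0.0966), 199, [239.6, 192.6])] [(np.float64(0.6325), np.float64(-0.4097), 121, [421.1, 184.0]), (np.float64(0.5692), np.float64(-0.2722), 226, [372.7, 204.9])]
yellow side [] []
plane [ 0.32949256 -0.31856563  0.02000106] [0.78408703 0.01075478 1.19570798]
```

View pics/o.png

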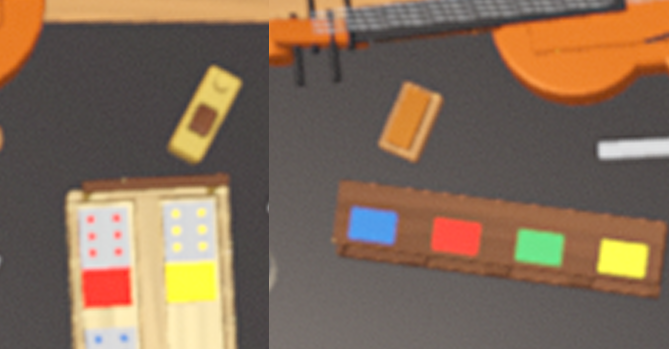

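```bash
cat >> h.py <<'E'
YAW=np.radians(3.4); H=np.array([.657,-.2265])
ex=np.array([np.cos(YAW),np.sin(YAW)]); ey=np.array([-ex[1],ex[0]])
T0=H-.136*ex
def tray(x,y): return T0+x*ex+y*ey
def arc(th,off=.015):
    a=np.arctan2(.058,.276)+np.radians(th); r=np.hypot(.058,.276)
    xy=tray(-.14+r*np.cos(a),off); return [*xy,r*np.sin(a)-.0187]
def goto(xy,z,yaw,zs=.25):
    """raise, travel at zs, descend to z"""
    p=get_state()["tcp_pos"]
    if p[2]<zs-.01: ctrl.movel([p[0],p[1],zs])
    q0=get_state()["qpos"]; best=None
    for k in(0,np.pi):
        q=ctrl.ik([*xy,zs],down(yaw+k))
        if q is not None:
            c=np.abs(np.array(q)-q0).max()
            if best is None or c<best[0]: best=(c,yaw+k)
    ctrl.movep([*xy,zs],down(best[1])); ctrl.movel([*xy,z])
def tip(top=20,back=True,name=None):
    ctrl.close_gripper(60)
    for t in np.arange(2.5,top+.1,2.5): ctrl.movel(arc(t),max_speed=.08)
    ctrl.pause(.8)
    s=get_state(); print("tip",s["time"],s["width"],s["contact_force"].round(1))
    if name:
        for n in("side","top"): cv2.imwrite(f"pics/{name}_{n}.png",vision.grab_frame(n)[0])
def lower(top=20):
    for t in np.arange(top-2.5,-.1,-2.5): ctrl.movel(arc(t),max_speed=.06)
    ctrl.ungrasp(); p=get_state()["tcp_pos"]; ctrl.movel([p[0],p[1],.2])
E
python3 - <<'E'
from h import *
goto(arc(0)[:2],arc(0)[2]+.0,YAW+np.pi/2,.2)
print(get_state()["tcp_pos"],get_state()["contact_force"])
tip(20,name="tip1")
a=cv2.imread("pics/tip1_side.png")[110:240,220:400];b=cv2.imread("pics/tip1_top.png")[150:290,300:420]
f=lambda i:cv2.resize(i,None,fx=2.2,fy=2.2); a,b=f(a),f(b); h=max(len(a),len(b))
cv2.imwrite("pics/v1.png",np.hstack([np.pad(i,((0,h-len(i)),(0,0),(0,0))) for i in(a,b)]))
E
```

```text
[ 0.65685416 -0.21158704  0.04039707] [ 0.06449192  0.11256769 -0.36561604]
tip 7.4417 0.010289961098166144 [ 1.6  0.6 -4.6]
```

View pics/v1.png

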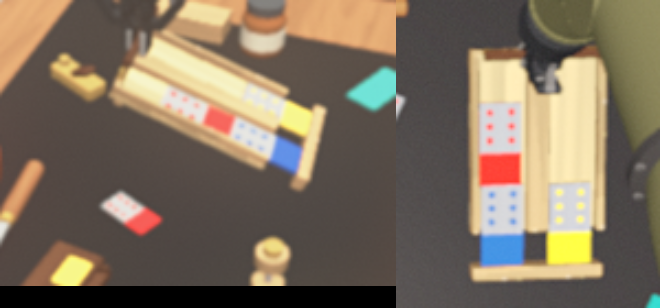

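The tipped tray shows all the plates against the bar, with blue and yellow in front and red behind blue. I'll set it down and re-measure.

Run:
```python
from h import *
lower()
p=get_state()["tcp_pos"]; ctrl.movep([.45,.05,.3],down(0.0))
t,d=vision.grab_frame("top"); s,_=vision.grab_frame("side")
P=cloud("top",d)[160:185,322:398].reshape(-1,3); P=P[(P[:,2]>.045)&(P[:,2]<.066)]
print("handle",cv2.minAreaRect(P[:,:2].astype(np.float32)*1000),len(P))
for c in("blue","yellow","red"):
    for n,i in(("top",t),("side",s)): 
        for b in patches(n,i,c,.017,(.5,-.23),.15): 
            v=b[:2]-T0; print(c,n,b,"in tray",(v@ex).round(4),(v@ey).round(4))
print(get_state()["time"])
cv2.imwrite("pics/v2.png",cv2.resize(t[150:290,300:420],None,fx=3,fy=3))
```

```text
handle ((657.3999633789062, -227.0147705078125), (11.904871940612793, 138.7063446044922), 3.221827745437622) 199
blue top (np.float64(0.4157), np.float64(-0.1992), 244, [346.8, 259.8]) in tray -0.1033 0.0416
yellow top (np.float64(0.4188), np.float64(-0.2815), 274, [377.0, 259.4]) in tray -0.105 -0.0408
red top (np.float64(0.5157), np.float64(-0.1984), 214, [346.3, 223.3]) in tray -0.0034 0.0364
red side (np.float64(0.5171), np.float64(-0.2054), 93, [313.3, 174.4]) in tray -0.0024 0.0294
14.0583
```

View pics/v2.png

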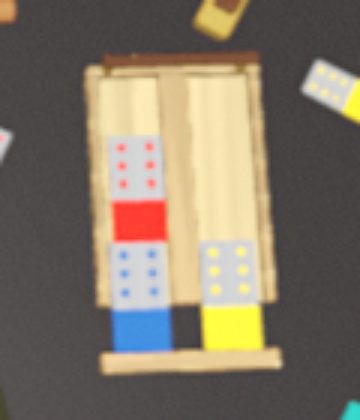

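```bash
cat >> h.py <<'E'
CY=np.radians(-7.4); cx=np.array([np.cos(CY),np.sin(CY)]); cy=np.array([-cx[1],cx[0]])
CC=np.array([.6144,.2200]); SY={"blue":.126,"red":.042,"green":-.042,"yellow":-.126}
def slot(c,x,y=0.): return CC+(x-.026)*cx+(SY[c]+y)*cy
ZG=.004; GX=-.028
def pick(y,yaw=YAW,x=-.102):
    out=np.sign(y)*.003
    goto(tray(x,y+out),ZG+.03,yaw)
    ctrl.movel([*tray(x,y+out),ZG],max_speed=.06); f=get_state()["contact_force"]
    ctrl.movel([*tray(x,y),ZG],max_speed=.05); ctrl.close_gripper(80)
    s=get_state(); print("grasp",s["width"],s["tcp_pos"].round(4),f.round(1),s["contact_force"].round(1),s["gripper_force"])
    p=s["tcp_pos"]; ctrl.movel([p[0],p[1],ZG+.05],max_speed=.06)
    print("held",get_state()["width"],get_state()["contact_force"].round(1))
def insert(c,dy=0.,dz=.0038,gx=GX,start=-.078,end=.002,lim=12):
    z=ZG+dz
    ctrl.movel([*slot(c,start+gx,dy),z],max_speed=.06); f0=get_state()["contact_force"]
    for x in np.r_[np.arange(start+.006,-.004,.006),np.arange(-.004,end+.0001,.001)]:
        ctrl.movel([*slot(c,x+gx,dy),z],max_speed=.04)
        f=get_state()["contact_force"]-f0; fl=[f[:2]@cx,f[:2]@cy,f[2]]
        if max(map(abs,fl))>3: print(round(x,4),np.round(fl,1))
        if abs(fl[0])>lim: print("stop at",x); break
    return x
E
python3 - <<'E'
from h import *
pick(-.0412)
goto(slot("yellow",-.078+GX),.06,CY)
print(get_state()["eef_rot"],get_state()["tcp_pos"],get_state()["time"])
t,_=vision.grab_frame("top"); s,_=vision.grab_frame("side")
cv2.imwrite("pics/v3.png",np.hstack([cv2.resize(t[150:250,180:290],(440,400)),cv2.resize(s[190:310,220:340],(400,400))[:, :360]]))
E
```

```text
grasp 0.047591127481521625 [ 0.4221 -0.2821  0.0046] [-0.4 -0.5  0.1] [-0.9  0.7  5.9] 81.01368069648743
held 0.047057757185901515 [-0.2  0.2 -0.8]
[-1.86876088e-04  9.97912070e-01 -6.45845033e-02  5.55446243e-04] [0.46773051 0.11215803 0.0605799 ] 23.625
```

View pics/v3.png

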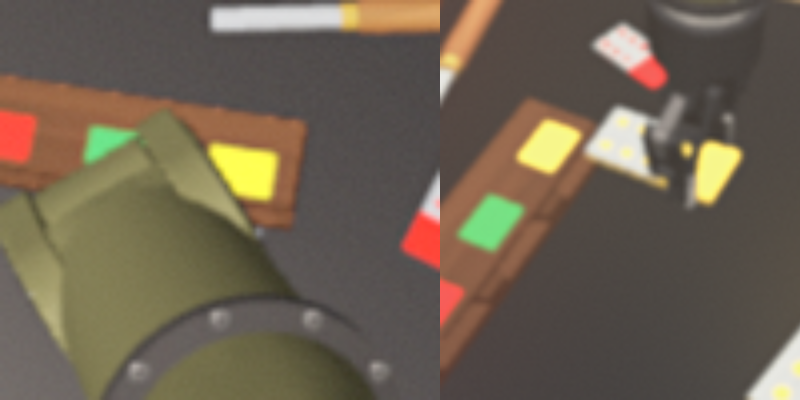

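The plate is held level and squared up in front of the yellow slot (side view). Inserting.

```bash
cat >> h.py <<'E'
def release():
    ctrl.ungrasp(); p=get_state()["tcp_pos"]; ctrl.movel([p[0],p[1],.08],max_speed=.08); ctrl.movel([p[0],p[1],.2])
E
python3 - <<'E'
from h import *
insert("yellow")
s=get_state(); print(s["time"],s["width"],s["contact_force"].round(1),s["tcp_pos"].round(4),slot("yellow",.002+GX))
t,_=vision.grab_frame("top"); s,_=vision.grab_frame("side")
cv2.imwrite("pics/v4.png",cv2.resize(s[190:310,200:340],None,fx=5,fy=5))
E
```

```text
0.0 [-5.1  0.2  1.1]
0.001 [-7.2  1.1  0.6]
0.002 [-10.3   0.9   1.3]
30.0917 0.0478147788201232 [-9.7  1.9 -0.1] [0.543  0.1019 0.007 ] [0.54660485 0.1017468 ]
```

View pics/v4.png

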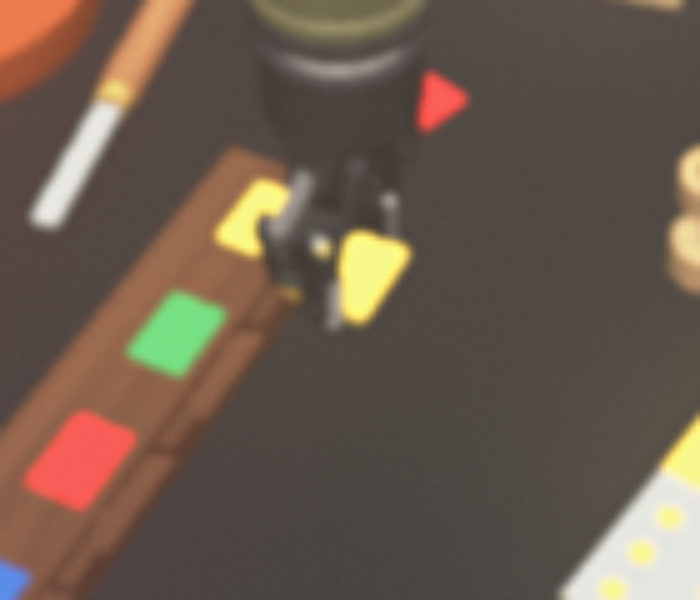

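It slid in and met resistance at the expected depth. I'll release and check from above.

```bash
cat >> h.py <<'E'
def check(c):
    t,d=vision.grab_frame("top"); s,_=vision.grab_frame("side")
    for n,i in(("top",t),("side",s)):
        for b in patches(n,i,c,.0190,slot(c,-.03),.035):
            v=b[:2]-slot(c,0); print(c,n,b[2:],"end patch in slot",(v@cx).round(4),(v@cy).round(4))
    return t,s,d
E
python3 - <<'E'
from h import *
release(); ctrl.movep([.45,-.05,.3],down(0.0))
t,s,d=check("yellow"); print(get_state()["time"])
P=cloud("top",d); v=P[...,:2]-slot("yellow",0); a=v@cx; b=v@cy
m=(a>-.045)&(a<-.018)&(abs(b)<.02); A=np.c_[a[m],b[m],np.ones(m.sum())]; print("plane",np.linalg.lstsq(A,P[m][:,2],rcond=None)[0],m.sum())
cv2.imwrite("pics/v5.png",np.hstack([cv2.resize(t[160:240,120:290],None,fx=3,fy=3),cv2.resize(s[200:280,220:300],None,fx=3,fy=3)]))
for c in("blue","red"): print(c,[((b[:2]-T0)@ex,(b[:2]-T0)@ey) for b in patches("top",t,c,.017,(.5,-.23),.15)])
E
```

```text
yellow top (264, [236.6, 211.9]) end patch in slot -0.0332 0.0008
33.5917
plane [0.00492548 0.00315929 0.01982727] 142
blue []
red []
```

View pics/v5.png

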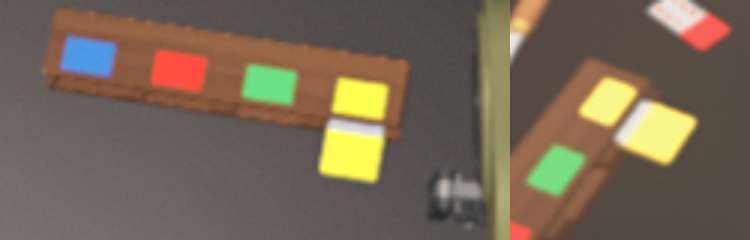

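The yellow plate looks about 3 mm short of home, so I'll push it in with the shut fingers.

```bash
cat >> h.py <<'E'
def push(c,lim=14):
    ctrl.close_gripper(40); goto(slot(c,-.090),.012,CY,.2); f0=get_state()["contact_force"]
    for x in np.arange(-.075,-.050,.001):
        ctrl.movel([*slot(c,x),.012],max_speed=.03); s=get_state(); f=s["contact_force"]-f0; k=-f[:2]@cx
        if k>2: print(round(x,4),"tcp",((s["tcp_pos"][:2]-slot(c,0))@cx).round(4),k.round(1))
        if k>lim: break
    ctrl.movel([*slot(c,-.090),.012],max_speed=.06); ctrl.movel([*slot(c,-.090),.2])
E
python3 - <<'E'
from h import *
push("yellow"); ctrl.ungrasp(); ctrl.movep([.45,-.02,.3],down(0.0)); ctrl.movep([.45,.1,.3],down(0.0)) if 0 else None
t,s,d=check("yellow"); print(get_state()["time"])
for n,i in(("top",t),("side",s)): print([b for b in patches(n,i,"yellow",.019,slot("yellow",-.03),.09)])
E
```

```text
-0.061 tcp -0.062 5.0
-0.06 tcp -0.062 7.5
-0.059 tcp -0.0619 9.7
-0.058 tcp -0.0619 11.7
-0.057 tcp -0.0618 13.6
-0.056 tcp -0.0618 15.7
yellow top (261, [236.8, 211.8]) end patch in slot -0.0328 0.0005
45.6583
[(np.float64(0.594), np.float64(0.0974), 197, [239.6, 192.6]), (np.float64(0.5399), np.float64(0.1031), 261, [236.8, 211.8])]
[]
```

At 15 N it does not budge, so yellow is home and the 3 mm is measurement bias. Next is blue.

```bash
cat >> h.py <<'E'
def look():
    ctrl.movep([.45,.08,.3],down(0.0)); t,_=vision.grab_frame("top")
    for c in("blue","red","yellow"):
        for b in patches("top",t,c,.017,(.5,-.23),.15): v=b[:2]-T0; print(c,b[2],(v@ex).round(4),(v@ey).round(4))
    return t
E
python3 - <<'E'
from h import *
look(); pick(.0412)
goto(slot("blue",-.078+GX),.06,CY); insert("blue",lim=14); s=get_state(); print(s["width"],s["tcp_pos"],s["time"])
release(); push("blue"); ctrl.ungrasp(); t=look(); print(get_state()["time"])
check("blue"); check("yellow")
cv2.imwrite("pics/v6.png",cv2.resize(t[140:290,120:400],None,fx=2.8,fy=2.8))
E
```

```text
blue 244 -0.1033 0.0416
red 213 -0.0033 0.0365
grasp 0.04722994229405151 [ 0.4171 -0.1996  0.0045] [-0.1  0.1  0.8] [-1.5 -0.1  7. ] 80.77120184898376
held 0.04741546401123164 [ 0.9  0.5 -1.8]
0.04706753792395996 [0.57915011 0.3516163  0.00778831] 62.5
-0.057 tcp -0.0572 2.5
-0.056 tcp -0.0562 2.5
-0.055 tcp -0.0553 2.2
-0.053 tcp -0.0533 2.1
-0.052 tcp -0.0524 2.3
-0.051 tcp -0.0514 2.9
red 217 -0.0028 0.0367
79.0
blue side (339, [213.4, 323.3]) end patch in slot -0.0298 0.0004
```

View pics/v6.png

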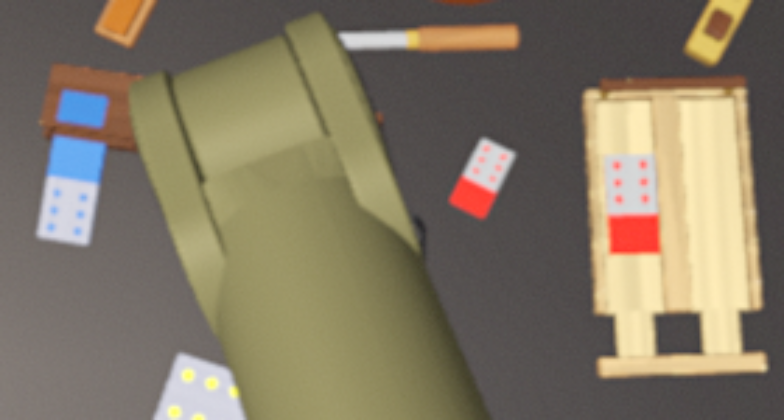

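The picture shows a slip. `goto` turned the wrist half round, so the blue plate (70,190 in the crop) went blue end first and now lies on the bench in front of its slot. Either way round counts, so I'll fix the helper, measure the plate and re-grasp it by its steel end.

```bash
python3 - <<'E'
s=open('h.py').read()
s=s.replace('def goto(xy,z,yaw,zs=.25):','def goto(xy,z,yaw,zs=.25,keep=False):').replace('    for k in(0,np.pi):\n','    w=get_state()["eef_rot"]; cur=2*np.arctan2(w[2],w[1])\n    for k in(0,np.pi):\n        if keep and np.cos(yaw+k-cur)<0: continue\n')
open('h.py','w').write(s)
E
python3 - <<'E'
from h import *
w=get_state()["eef_rot"]; print(w)
ctrl.movep([.45,-.1,.3],down(0.0)); t,d=vision.grab_frame("top"); s,_=vision.grab_frame("side")
P=cloud("top",d); h=cv2.cvtColor(t,cv2.COLOR_BGR2HSV)
v=P[...,:2]-slot("blue",0); a=v@cx; b=v@cy
br=(t.min(2)>130)|((h[...,0]>95)&(h[...,0]<125)&(h[...,1]>120)&(t[...,0]>120))
m=(a<-.013)&(a>-.16)&(abs(b)<.06)&br
r=cv2.minAreaRect(np.c_[a[m],b[m]].astype(np.float32)*1000); print(r)
A=np.c_[a[m],b[m],np.ones(m.sum())]; print("plane",np.linalg.lstsq(A,P[m][:,2],rcond=None)[0],m.sum())
for lo in(-.11,-.09,-.07,-.05,-.03): k=m&(a>lo)&(a<lo+.02); print(lo,np.median(P[k][:,2]) if k.any() else None)
print("yellow",patches("top",t,"yellow",.019,slot("yellow",-.03),.035))
cv2.imwrite("pics/v7.png",np.hstack([cv2.resize(t[140:290,100:260],None,fx=2.5,fy=2.5),cv2.resize(s[235:385,150:300],None,fx=2.5,fy=2.5)]))
E
```

```text
[-1.07352121e-04  9.99999864e-01  4.42066044e-04 -2.54353962e-04]
((-62.27644348144531, 3.6155261993408203), (98.27654266357422, 55.67669677734375), 0.2636353075504303)
plane [0.15408677 0.01928898 0.02144358] 691
-0.11 0.00624127556968933
-0.09 0.009496468654033734
-0.07 0.012667132509293907
-0.05 0.015615855067951667
-0.03 0.01868519316225713
yellow [(np.float64(0.5396), np.float64(0.1032), 261, [236.8, 211.9])]
```

View pics/v7.png

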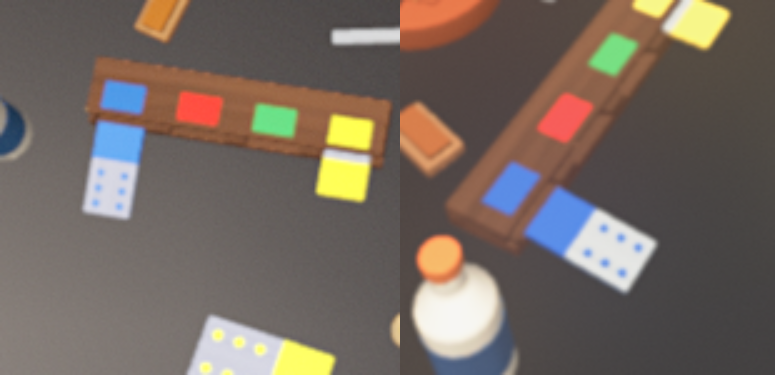

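The blue plate rests on the slot lip, sloping about 8.8° with its steel end on the bench. I'll grasp it with the tool tilted to match, level it and insert it.

Run:
```python
from h import *
from scipy.spatial.transform import Rotation as Ro
def ori(b):
    X=np.r_[np.cos(b)*cx,np.sin(b)]; Z=-np.r_[-np.sin(b)*cx,np.cos(b)]
    q=Ro.from_matrix(np.c_[X,np.cross(Z,X),Z]).as_quat(); return np.r_[q[3],q[:3]],Z
be=np.arctan(.154); q,Z=ori(be)
C=np.r_[slot("blue",-.084,.002),-.084*.154+.0214-.0025]; g=C+.006*Z
p=get_state()["tcp_pos"]
ctrl.movep(C-.2*Z,q); ctrl.movel(C-.03*Z); ctrl.movel(g,max_speed=.05); print(get_state()["contact_force"].round(1))
ctrl.close_gripper(80); s=get_state(); print(s["width"],s["tcp_pos"],g,s["contact_force"].round(1))
if s["width"]>.04:
    ctrl.movel(g+[*(-.02*cx),.05],max_speed=.06); print(get_state()["width"])
    ctrl.movel([*slot("blue",-.1-.022),.08],down(CY)) if 0 else ctrl.movep([*slot("blue",-.1),.08],down(CY))
    s=get_state(); print("held",s["width"],s["tcp_pos"],s["contact_force"].round(1),s["time"])
    i,_=vision.grab_frame("side"); cv2.imwrite("pics/v8.png",cv2.resize(i[235:385,150:320],None,fx=4,fy=4))
```

```text
[-0.8  0.1  0.1]
0.047262437895460044 [0.52305579 0.36137813 0.0008913 ] [5.22707637e-01 3.60983804e-01 3.39069930e-05] [-1.3 -0.8  6. ]
0.04693177771429575
held 0.04693661115790551 [0.5078671  0.3600978  0.07996893] [-0.6 -0.1 -1.8] 85.775
```

View pics/v8.png

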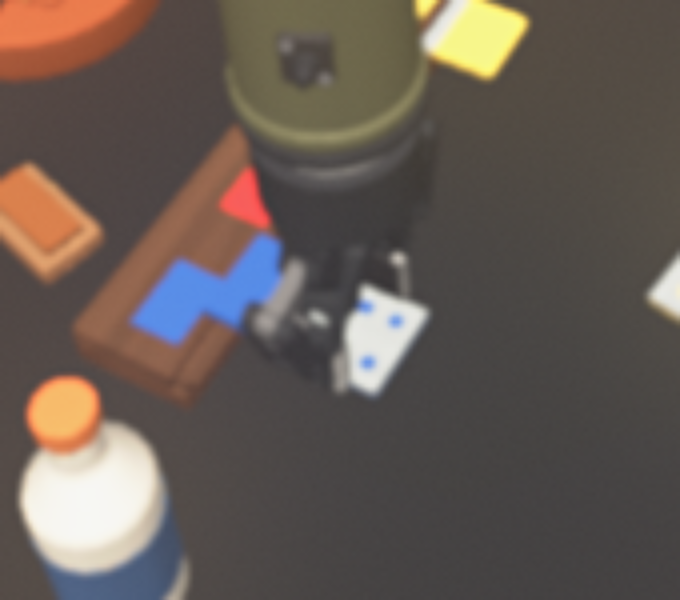

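Run:
```python
from h import *
x=insert("blue",dz=.0088,gx=-.022,end=.006,lim=12); s=get_state(); print(x,s["width"],((s["tcp_pos"][:2]-slot("blue",0))@cx).round(4),s["tcp_pos"][2],s["time"])
i,_=vision.grab_frame("side"); cv2.imwrite("pics/v9.png",cv2.resize(i[235:385,150:320],None,fx=4,fy=4))
release(); push("blue"); ctrl.ungrasp(); ctrl.movep([.45,-.1,.3],down(0.0)); t,sd,_=check("blue"); print(get_state()["time"])
cv2.imwrite("pics/v10.png",np.hstack([cv2.resize(t[140:290,100:260],None,fx=2.5,fy=2.5),cv2.resize(sd[235:385,150:300],None,fx=2.5,fy=2.5)]))
```

```text
-0.002 [-6.1 -0.6  0.6]
-0.001 [-7.6 -0.9  1.1]
0.0 [-9.9 -0.8  1.8]
0.001 [-12.1  -0.9   2.4]
stop at 0.001
0.001 0.04665779328565487 -0.0258 0.011737459524817907 92.1917
-0.061 tcp -0.0619 4.1
-0.06 tcp -0.0619 6.3
-0.059 tcp -0.0618 8.0
-0.058 tcp -0.0618 10.2
-0.057 tcp -0.0617 13.3
-0.056 tcp -0.0617 14.2
107.3333
```

View pics/v10.png

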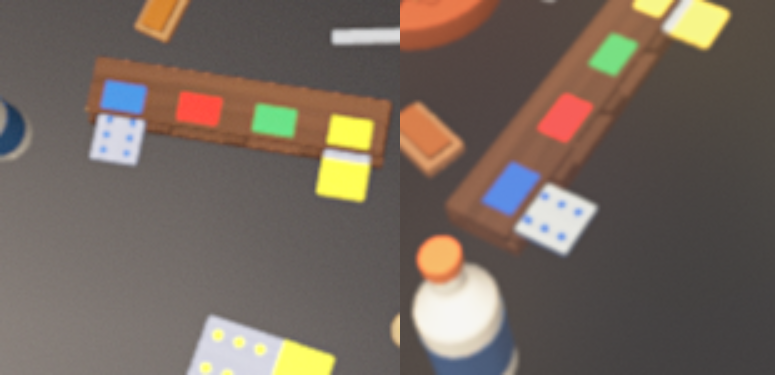

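Blue stops at the same depth as yellow, so it is home. Now I'll tip the tray again for red.

```bash
sed -i 's/goto(tray(x,y+out),ZG+.03,yaw)/goto(tray(x,y+out),ZG+.03,yaw,keep=True)/' h.py
python3 - <<'E'
from h import *
goto(arc(0)[:2],arc(0)[2],YAW+np.pi/2,.2); tip(20); lower(); t=look(); print(get_state()["time"])
cv2.imwrite("pics/v11.png",cv2.resize(t[150:290,300:420],None,fx=3,fy=3))
E
```

```text
tip 113.65 0.009963686675251323 [ 1.9  0.6 -4.4]
red 262 -0.1037 0.0369
119.8917
```

View pics/v11.png

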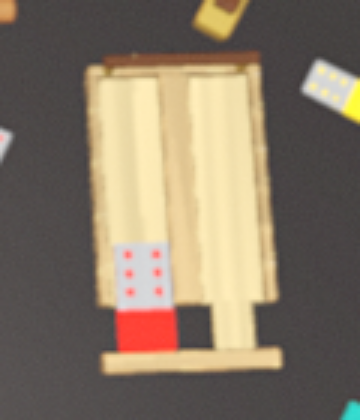

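Red is against the bar at tray y ≈ 0.037. Pick it, keep the heading and insert.

Run:
```python
from h import *
pick(.0375); goto(slot("red",-.078+GX),.06,CY,keep=True)
s=get_state(); print(s["eef_rot"].round(3),s["width"])
if s["eef_rot"][1]**2>.9:
    x=insert("red",end=.005,lim=12); s=get_state(); print(x,s["width"],((s["tcp_pos"][:2]-slot("red",0))@cx).round(4),s["time"])
    release(); push("red"); ctrl.ungrasp(); ctrl.movep([.42,-.15,.3],down(0.0)); t,sd,d=check("red"); print(get_state()["time"])
    P=cloud("top",d)
    for c in("blue","red","yellow"):
        v=P[...,:2]-slot(c,0);a=v@cx;b=v@cy;m=(a>-.045)&(a<-.018)&(abs(b)<.02); print(c,np.linalg.lstsq(np.c_[a[m],b[m],np.ones(m.sum())],P[m][:,2],rcond=None)[0].round(3))
    cv2.imwrite("pics/v12.png",np.hstack([cv2.resize(t[140:290,100:300],None,fx=2.2,fy=2.2),cv2.resize(sd[200:350,150:300],None,fx=2.2,fy=2.2)]))
```

```text
grasp 0.047462021061550855 [ 0.4174 -0.2033  0.0045] [ 0.4  0.1 -0.3] [-0.2  0.2  7.3] 80.82528948783875
held 0.04696021552322688 [-0.  -0.7 -0.3]
[-0.     0.998 -0.065  0.001] 0.047649602603493386
-0.001 [-4.7 -0.1 -0.5]
0.0 [-7.7 -0.5  0.8]
0.001 [-9.9 -1.1  2. ]
0.002 [-12.   -1.5   2. ]
stop at 0.002
0.002 0.04757318696617207 -0.03 135.95
-0.061 tcp -0.062 3.1
-0.06 tcp -0.0619 5.7
-0.059 tcp -0.0618 8.5
-0.058 tcp -0.0618 11.6
-0.057 tcp -0.0618 13.4
-0.056 tcp -0.0617 15.2
red top (266, [176.4, 202.3]) end patch in slot -0.0323 0.0009
red side (361, [235.5, 294.1]) end patch in slot -0.033 -0.0006
150.9917
blue [-0.004  0.029  0.019]
red [-0.035  0.022  0.018]
yellow [-0.018  0.003  0.019]
```

View pics/v12.png

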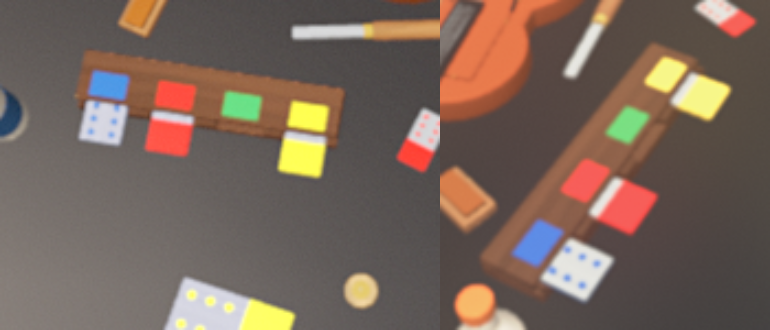

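```bash
python3 -c "
from h import *
print(ticket.close_job())"
```

```text
the job is handed in; nothing more can be done
None
```

I put the blue, red and yellow plates into their own slots; each held against a 14–15 N push at the same depth. No green plate was present, blue went in steel end out (either way round is allowed), the tray is back on the bench, and the job is handed in at about 151 s; no verdict was shown.

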